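# Shut the lid of the loaded block heater

### The job

Two identical block heaters stand on the bench with their lids open; one holds white-capped vials, the other is empty. Gently lower the lid of the one with the vials until it is fully shut, without slamming it, and leave the empty heater's lid open just as it is.

Things in the scene. Friction and masses are not known exactly. Their poses are not given: they have to be found in the camera images.
- loaded_lid (a joint): opening angle a (rad) of the lid of the heater holding six white-capped vials: 0 = shut on the rim (hard stop), grows as it swings up, at most 1.45. The stiff hinge keeps the lid where it is left; about 2 to 4 N square to the plate, 125 mm from the hinge, moves it. Slamming means over 2.5 rad/s.
- loaded_lid_edge (a point): middle of that lid's free edge, half-way through its thickness; x from the hinge along the lid, y along the hinge. The lid is a bare flat steel plate, 160 mm from hinge axis to free edge, 120 wide, 10 thick, its underside level with the hinge axis; its outer face may be pushed on. A black tab, 50 wide and 6 thick, stands 15 mm out from this edge.
- loaded_hinge (a point): middle of that lid's hinge axis, 110 mm up, on the heater: a white box 160 x 120 x 110 mm, fixed. Axes do not turn with the lid: x level, from the hinge across the heater, y along the hinge, z up. The lid points along x cos(a) + z sin(a); its outer face looks along z cos(a) - x sin(a). The heater may be turned up to 70 degrees either way from x pointing away from the robot.
- idle_lid_edge (a point): middle of the free edge of the open lid of the other heater, the empty one (dark wells, no vials), same make and size, also fixed; 160 mm from its hinge, half-way through the thickness; x from its hinge along its lid, y along its hinge. This lid must stay as it is.

How it is judged:
By the outcome, as a careful person would: the job done as asked, in the order asked, and still so for the second after the job is handed in, with the robot touching nothing.
It also fails if it takes over 38 s, if anything falls off the work surface, if the arm or the gripper's body presses on something with over 40 N, if the wrist force passes 120 N, or if a joint passes its speed limit or range.

### The arm

A 6-joint arm with a two-finger parallel gripper is mounted at the origin on the work surface. World frame = base frame: x ahead of the robot, y to its left, z up, the work surface at z = 0. Lengths are in mm, angles in rad, forces in N, time in s.
With the tool pointing down it reaches from about 300 to 775 mm from the base axis. Payload 14.6 kg.
Tool frame: the origin (TCP) lies on the centre line of the jaws, within the pads' length; the fingertips stand 8 mm ahead of it and the grasp point (between the pads) lies 11 mm behind it; z points along the fingers, y is the direction in which the jaws open and shut (so a half turn about z gives the same grasp; the last joint's range is limited). The gripper opens to 94 mm and grips with 3 to 60 N. Pads are 16 mm wide; open, the fingers measure 119 mm over their backs; the gripper's body (75 mm by 177 mm) begins 78 mm behind the grasp point.
Start: joints at [1.197, 0.3, 1.521, -0, 1.321, -0.067], TCP at [166.103, 524.308, 213.446] pointing down, gripper open.
Joint ranges: [-3.03, 3.03], [-0.79, 2.21], [0.23, 2.52], [-1.04, 4.18], [0, 3.07], [-2.55, 2.55]. Speed limits (rad/s): [2.22, 2.22, 2.57, 3.14, 3.14, 3.14].

### API

Orientations are given as [roll, pitch, yaw] about the fixed x, y, z axes, in that order (R = Rz(yaw) Ry(pitch) Rx(roll)).
In Python, from cell import read_state, cams, manip gives the robot as it stands.
- The arm moves only by the shell command python3 -m handwheel 'ROWS' [OPENING] [FORCE]. ROWS is JSON, a list of rows, each a list of 4 numbers: the shift along the tool's x, y, z in m, then the turn about the tool's z in degrees. In form: [[dx, dy, dz, turn], ...]. A call has 1 to 5 rows; each row is the pose to reach, as a shift and turn from the pose measured when the call began, along the tool's axes at that moment; what a row does not reach only later rows make up. A row lasts 1/8 s, in which the tool goes at most 62.5 mm and 10.7 degrees, less where a joint would pass 70% of its speed; a pose out of reach is approached as far as the arm can. A call with a gripper value outside its range is refused whole. OPENING is the closure, from 0 (fully open) to 1 (shut), set as the call begins (- or left out, the last holds). The fingers move at their own pace and stop on an object; FORCE is the grip in N (left out, the last holds). Time passes only in rows, so rows that repeat a pose let the fingers close. It gives the time, the measured TCP pose, the force and the opening at its end, in the units of the state.
- read_state(): the state, without advancing time (a new reading comes with each control period).
- cams.camera(name): name is "side" or "top"; returns the picture (400x640x3 uint8, red, green, blue); there is no depth.
- cams.get_calibration(name): a dict with "vertical_fov" (degrees; the focal length in pixels is half the picture's height over the tangent of half this angle, whatever the lens; pixels are square), "cx", "cy" (the principal point, pixels), "dist_coeffs" ([k1, k2, p1, p2, k3] as OpenCV has them; the pictures are not rectified), "R" (3x3) and "t" (3): a world point X has camera coordinates R X + t. Camera axes: x right, y down, z forward; pixel columns grow to the right and rows downward; lengths in mm; the calibration is good to about 2 mm. A picture is of the moment at which its call begins. get_calibration takes no time and is no camera call.
- manip.sign_off(): hands the job in, once; it reports no verdict.
The state is a dict: "clock": time; "joints": joint angles; "qd": joint speeds; "effort": joint torques, N m; "eef_pos": TCP position; "eef_rot": TCP orientation; "wrist_force": force on the tool from outside, world axes, zero at the start; "moment": the same for the moment, N m; "finger_gap": finger opening in mm.
Only numpy, scipy, OpenCV 4.12 (cv2) and the standard library are available. Lean on these libraries where they do the work, as an engineer would, in place of code of your own. Each camera call takes 0.05 s, during which the arm holds its last target. There are 200 camera calls.

## Working session

There is one attempt and no reset: what is moved stays moved. The work goes in short steps, Python scripts to look and compute and a shell command to move; the robot and the scene stay as the last step left them, time stands still between calls to the robot, and variables do not carry over. Pictures are saved under pics/ and viewed, about 8 in all and at most 12, crops included, and the job is handed in when it is done.

```bash
mkdir -p pics; ls
python3 - <<'E'
from cell import read_state,cams
import cv2
print(read_state())
for n in("side","top"):
    cv2.imwrite(f"pics/{n}0.png",cams.camera(n)[:,:,::-1]); print(n,cams.get_calibration(n))
E
```

```text
pics
{'clock': 0.0, 'joints': array([ 1.19735639e+00,  3.00461609e-01,  1.52162180e+00, -1.12018203e-05,
        1.32070165e+00, -6.66063181e-02]), 'qd': array([-0.00187415, -0.00176204,  0.00152053, -0.00039984,  0.00026482,
        0.00010374]), 'effort': array([ 2.99015795e-03, -5.31788242e+01, -3.52755976e+01,  7.09837954e-02,
        2.42261623e-02, -4.22737446e-05]), 'eef_pos': array([166.03256331, 524.05617729, 212.87431161]), 'eef_rot': array([-3.14040218e+00, -6.85366995e-05,  2.83476178e+00]), 'wrist_force': array([-0.57024167,  0.29684554, -0.41027704]), 'moment': array([-0.03411997,  0.00067651, -0.06701161]), 'finger_gap': 93.72237212721302}
side {'vertical_fov': 56.193054370910644, 'cx': 317.4299070878532, 'cy': 202.58215401820343, 'dist_coeffs': array([0.01932923, 0.        , 0.        , 0.        , 0.        ]), 'R': array([[ 0.79914123, -0.6008561 , -0.01858087],
       [-0.46970951, -0.60482902, -0.64308229],
       [ 0.37516166,  0.52264118, -0.76557163]]), 't': array([-475.40548224,  344.63060286,  878.88615399])}
top {'vertical_fov': 54.62192121344317, 'cx': 317.2758841185338, 'cy': 194.99535327097038, 'dist_coeffs': array([-0.0473535,  0.       ,  0.       ,  0.       ,  0.       ]), 'R': array([[-0.02573272, -0.99954265, -0.0158848 ],
       [-0.99746208,  0.02672791, -0.06599256],
       [ 0.06638694,  0.01414631, -0.99769367]]), 't': array([  -5.25795835,  565.69866172, 1013.24556712])}
```

View pics/side0.png

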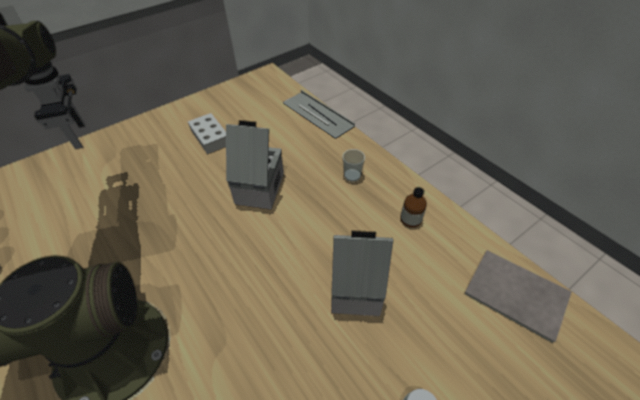

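View pics/top0.png

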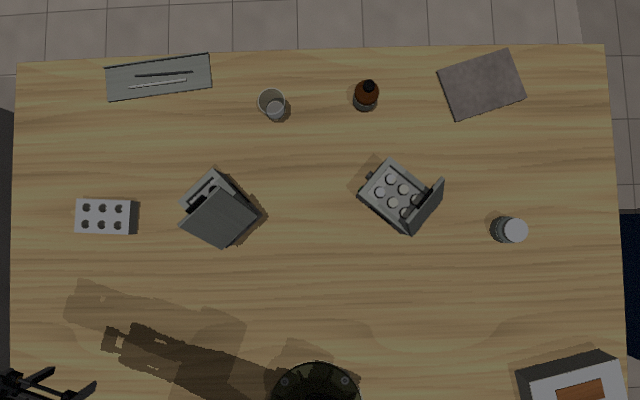

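The loaded heater is the right one in the top view, around (395,197), with white caps. Its lid is near vertical on the lower right (440,180)-(410,235). The empty one is at (220,205), to the robot's left. I'll zoom in to get corners.

Run:
```python
import cv2
a=cv2.imread("pics/top0.png")[150:250,340:460];b=cv2.imread("pics/side0.png")[220:325,315:415]
f=lambda i:cv2.convertScaleAbs(cv2.resize(i,(400*i.shape[1]//i.shape[0],400),interpolation=cv2.INTER_CUBIC),alpha=1.6)
x=f(a);y=f(b);print(x.shape,y.shape)
cv2.imwrite("pics/z.png",cv2.resize(cv2.hconcat([x,y[:400]]),None,fx=.9,fy=.9))
```

```text
(400, 480, 3) (400, 380, 3)
```

View pics/z.png

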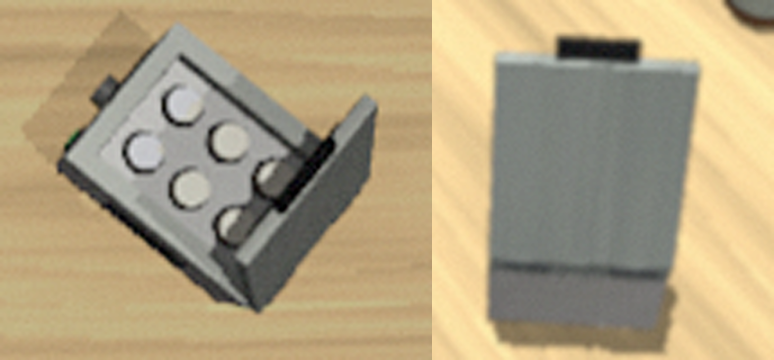

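```bash
cat > fit.py <<'E'
import numpy as np,cv2
from cell import cams
from scipy.optimize import least_squares
C={n:cams.get_calibration(n) for n in("side","top")}
def proj(n,X):
    c=C[n];f=200/np.tan(np.radians(c["vertical_fov"]/2))
    K=np.array([[f,0,c["cx"]],[0,f,c["cy"]],[0,0,1]])
    return cv2.projectPoints(np.array(X,float),cv2.Rodrigues(c["R"])[0],c["t"],K,c["dist_coeffs"])[0][:,0]
def world(p,l,r=None,u=0,y=0): # lid pt r along,u outward,y
    hx,hy,th,a=p
    if l: X,Z=r*np.cos(a)-u*np.sin(a),110+r*np.sin(a)+u*np.cos(a)
    else: X,Z=r,u
    return [hx+X*np.cos(th)-y*np.sin(th),hy+X*np.sin(th)+y*np.cos(th),Z]
E
python3 - <<'E'
from fit import *
T=[(0,160,110,-60,177,25),(0,160,110,60,64,160),(1,160,10,60,250,263),(1,160,10,-60,377,103),(1,160,0,60,237,248),(1,160,0,-60,363,95)]
S=[(1,160,10,60,497,62),(1,160,10,-60,698,72),(1,160,0,60,497,53),(1,160,0,-60,698,62),(1,0,10,60,490,264),(1,0,10,-60,670,273),(0,0,0,60,488,318),(0,0,0,-60,662,327)]
mt=np.array([(340+t[4]/3.6,150+t[5]/3.6) for t in T]);ms=np.array([(315+(t[4]-432)/3.429,220+t[5]/3.429) for t in S])
res=lambda p:np.r_[proj("top",[world(p,*t[:4]) for t in T])-mt,proj("side",[world(p,*t[:4]) for t in S])-ms].ravel()
s=least_squares(res,[400,-200,.9,1.3],loss="soft_l1",x_scale=[10,10,.1,.1]);p=s.x
print(p,np.round(res(p).reshape(-1,2),1).tolist())
print(world(p,1,125,10,0),world(p,1,160,10,0))
from cell import read_state
print(read_state()["eef_pos"],read_state()["eef_rot"])
E
```

```text
[ 502.4658952  -279.21395325    0.86340565    1.22972371] [[-1.2, -1.7], [-0.5, -1.2], [-0.6, 0.9], [0.4, -0.6], [-1.0, 2.1], [0.2, -1.1], [-0.6, 0.3], [1.3, -0.1], [-0.5, 0.0], [0.7, -0.1], [-0.4, 0.1], [1.7, 0.3], [-0.1, 1.6], [-1.8, 1.6]]
[np.float64(523.5135210509576), np.float64(-254.59689708895053), np.float64(231.14453347855616)] [np.float64(531.1216291981017), np.float64(-245.69854309527096), np.float64(264.12840812397235)]
[166.02501897 524.10876613 212.96552382] [-3.14060413e+00 -6.47785680e-05  2.83479981e+00]
```

```bash
python3 -m handwheel '[[0,0,-0.06,0],[0,0,-0.12,0],[0,0,-0.14,0],[-0.04,-0.034,-0.14,10],[-0.08,-0.068,-0.14,20]]' 1 20
cat > go.py <<'E'
import sys,numpy as np
from cell import read_state
s=read_state();t=np.array([float(v) for v in sys.argv[1:5]])
y=s["eef_rot"][2];d=t[:3]-s["eef_pos"]
c,n=np.cos(y),np.sin(y)
print("clk",s["clock"],"pos",s["eef_pos"].round(1),"shift",np.round([d[0]*c+d[1]*n,d[0]*n-d[1]*c,-d[2]],1),"turn",round(np.degrees((y-t[3]+np.pi)%(2*np.pi)-np.pi),1),"F",s["wrist_force"].round(1),"q",s["joints"].round(2))
E
python3 go.py 400 150 345 0.863
```

```text
clock: 0.72
eef_pos: [222.1, 434.1, 352.6]
eef_rot: [-3.14, 0.0, 2.481]
wrist_force: [0.9, 0.5, 0.5]
finger_gap: 47.0
clk 0.725 pos [222.1 434.1 352.6] shift [-314.8 -115.3    7.6] turn 92.7 F [0.9 0.5 0.5] q [ 1.02  0.09  1.45 -0.    1.6   0.11]
```

```bash
python3 -m handwheel '[[-0.055,-0.02,0,10],[-0.11,-0.04,0,20],[-0.165,-0.06,0,30],[-0.22,-0.08,0,40],[-0.27,-0.1,0,50]]'
python3 go.py 486 -298 345 0.863
```

```text
clock: 1.35
eef_pos: [374.6, 187.7, 352.8]
eef_rot: [-3.141, 0.002, 1.602]
wrist_force: [1.1, 0.4, 0.2]
finger_gap: 1.0
clk 1.35 pos [374.6 187.7 352.8] shift [-489.    96.     7.8] turn 42.4 F [1.1 0.4 0.2] q [ 0.38 -0.07  1.62 -0.    1.6   0.35]
```

```bash
python3 -m handwheel '[[-0.06,0.012,0,10],[-0.12,0.024,0,20],[-0.18,0.036,0,30],[-0.24,0.048,0,40],[-0.3,0.06,0,42]]'
python3 go.py 486 -298 345 0.863
```

```text
clock: 1.98
eef_pos: [444.0, -112.4, 353.2]
eef_rot: [3.141, 0.002, 0.866]
wrist_force: [1.9, 0.3, 0.2]
finger_gap: 0.7
clk 1.975 pos [ 444.  -112.4  353.2] shift [-114.2  152.2    8.2] turn 0.2 F [1.9 0.3 0.2] q [-0.33  0.02  1.53 -0.    1.6   0.38]
```

```bash
python3 -m handwheel '[[-0.037,0.05,0,0],[-0.075,0.1,0,0],[-0.114,0.152,0,0],[-0.114,0.152,0,0],[-0.114,0.152,0.04,0]]'
python3 go.py 486 -298 239 0.863
```

```text
clock: 2.6
eef_pos: [486.5, -298.4, 314.6]
eef_rot: [3.137, 0.001, 0.865]
wrist_force: [-0.2, -0.8, -0.1]
finger_gap: 0.5
clk 2.6 pos [ 486.5 -298.4  314.6] shift [-0.  -0.6 75.6] turn 0.1 F [-0.2 -0.8 -0.1] q [-0.61  0.29  1.3  -0.    1.55  0.09]
```

Descend behind the lid, then look to check clearance.

```bash
python3 -m handwheel '[[0,0,0.03,0],[0,0,0.06,0],[0,0,0.075,0],[0,0,0.075,0]]'
python3 go.py 486 -298 239 0.863
python3 - <<'E'
from cell import cams
import cv2
a=cams.camera("side")[:,:,::-1][160:340,260:440];b=cams.camera("top")[:,:,::-1][110:290,310:490]
cv2.imwrite("pics/c1.png",cv2.convertScaleAbs(cv2.resize(cv2.hconcat([a,b]),(800,400),interpolation=2),alpha=1.5))
E
```

```text
clock: 3.1
eef_pos: [486.6, -298.1, 239.4]
eef_rot: [3.138, 0.001, 0.866]
wrist_force: [-0.2, -0.1, 0.6]
finger_gap: 0.7
clk 3.1 pos [ 486.6 -298.1  239.4] shift [-0.3 -0.5  0.4] turn 0.1 F [-0.2 -0.1  0.6] q [-0.61  0.33  1.43 -0.    1.39  0.09]
```

View pics/c1.png

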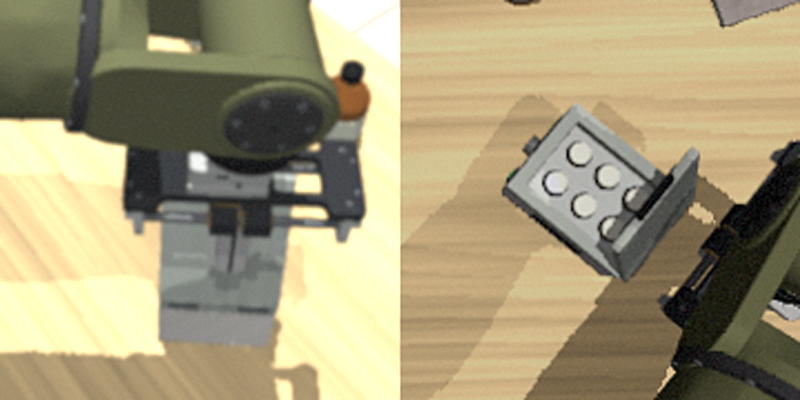

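```bash
python3 - <<'E'
import numpy as np
for a in np.arange(1.25,-.11,-.1):
    print(round(a,2),"dx",round(125*np.cos(a)-10*np.sin(a)-8+24.5,1),"dz",round(239.4-(118+125*np.sin(a)+10*np.cos(a)),1))
E
python3 -m handwheel '[[0.02,0,0,0],[0.035,0,0,0],[0.045,0,0.002,0],[0.052,0,0.003,0],[0.058,0,0.004,0]]'
```

```text
1.25 dx 46.4 dz -0.4
1.15 dx 58.4 dz 3.2
1.05 dx 70.0 dz 8.0
0.95 dx 81.1 dz 13.9
0.85 dx 91.5 dz 20.9
0.75 dx 101.1 dz 28.9
0.65 dx 110.0 dz 37.8
0.55 dx 117.8 dz 47.5
0.45 dx 124.7 dz 58.0
0.35 dx 130.5 dz 69.1
0.25 dx 135.1 dz 80.8
0.15 dx 138.6 dz 92.8
0.05 dx 140.8 dz 105.2
-0.05 dx 141.8 dz 117.7
clock: 3.82
eef_pos: [524.6, -254.4, 236.5]
eef_rot: [3.136, 0.002, 0.865]
wrist_force: [-2.1, -3.0, -1.1]
finger_gap: 0.2
```

```bash
python3 -m handwheel '[[0.012,0,0.005,0],[0.023,0,0.011,0],[0.033,0,0.018,0],[0.043,0,0.026,0],[0.052,0,0.035,0]]'; python3 go.py 502.5 -279.2 128 0.863
```

```text
clock: 4.45
eef_pos: [559.0, -214.5, 200.8]
eef_rot: [3.136, 0.002, 0.865]
wrist_force: [0.6, -2.3, 2.8]
finger_gap: 0.3
clk 4.45 pos [ 559.  -214.5  200.8] shift [-85.9  -1.1  72.8] turn 0.1 F [ 0.6 -2.3  2.8] q [-0.43  0.42  1.39 -0.    1.33  0.28]
```

```bash
python3 -m handwheel '[[0.008,0,0.009,0],[0.015,0,0.02,0],[0.02,0,0.03,0],[0.025,0,0.042,0],[0.028,0,0.052,0]]'; python3 go.py 502.5 -279.2 128 0.863
```

```text
clock: 5.08
eef_pos: [577.5, -193.2, 147.9]
eef_rot: [3.136, 0.002, 0.865]
wrist_force: [0.2, -1.0, 3.2]
finger_gap: 0.9
clk 5.075 pos [ 577.5 -193.2  147.9] shift [-114.1   -1.3   19.9] turn 0.1 F [ 0.2 -1.   3.2] q [-0.38  0.48  1.42 -0.    1.23  0.32]
```

```bash
python3 -m handwheel '[[0.001,0,0.005,0],[0.002,0,0.01,0],[0.003,0,0.014,0],[0.003,0,0.016,0],[0.003,0,0.018,0]]'; python3 go.py 502.5 -279.2 128 0.863
```

```text
clock: 5.7
eef_pos: [579.5, -190.8, 130.0]
eef_rot: [3.136, 0.001, 0.865]
wrist_force: [-0.2, 1.3, 2.2]
finger_gap: 0.6
clk 5.7 pos [ 579.5 -190.8  130. ] shift [-117.2   -1.4    2. ] turn 0.1 F [-0.2  1.3  2.2] q [-0.38  0.51  1.44 -0.    1.2   0.33]
```

Now press gently until the force rises at the hard stop.

```bash
python3 -m handwheel '[[0,0,0.001,0],[0,0,0.002,0],[0,0,0.003,0],[0,0,0.003,0]]'
```

```text
clock: 6.2
eef_pos: [579.7, -190.8, 128.6]
eef_rot: [3.135, 0.001, 0.865]
wrist_force: [-6.0, 4.0, 15.5]
finger_gap: 0.1
```

The hard stop has been reached: force rose to 15 N at z 128.6, against 128 expected. I'll retreat straight up and check.

```bash
python3 -m handwheel '[[0,0,0,0],[0,0,-0.03,0],[0,0,-0.09,0],[0,0,-0.15,0],[0,0,-0.2,0]]'; python3 -m handwheel '[[-0.06,0,0,0],[-0.12,0,0,0],[-0.18,0,0,0],[-0.24,0,0,0],[-0.24,0,0,0]]'
python3 - <<'E'
from cell import cams,read_state
import cv2
print(read_state()["wrist_force"],read_state()["eef_pos"])
a=cams.camera("side")[:,:,::-1];b=cams.camera("top")[:,:,::-1]
cv2.imwrite("pics/s2.png",a);cv2.imwrite("pics/t2.png",b)
a=a[100:340,200:440];b=b[90:330,200:440]
a0=cv2.imread("pics/side0.png");b0=cv2.imread("pics/top0.png")
o=cv2.hconcat([a,b])
cv2.imwrite("pics/c2.png",cv2.convertScaleAbs(cv2.resize(o,(800,400),interpolation=2),alpha=1.5))
for n,r in(("side",(105,215,215,290)),("top",(160,255,170,270))):
    f=cv2.imread(f"pics/{'s2' if n=='side' else 't2'}.png");g=cv2.imread(f"pics/{n}0.png")
    d=cv2.absdiff(f,g)[r[0]:r[1],r[2]:r[3]].max(2);print(n,d.mean(),(d>30).sum())
E
```

```text
clock: 6.82
eef_pos: [578.6, -189.9, 330.9]
eef_rot: [3.134, 0.0, 0.865]
wrist_force: [0.0, -0.1, -0.1]
finger_gap: 0.4
clock: 7.45
eef_pos: [420.6, -375.2, 330.7]
eef_rot: [3.134, 0.001, 0.861]
wrist_force: [-0.1, 0.2, -0.1]
finger_gap: 0.8
[-0.0690785   0.21641326 -0.10153075] [ 420.62854858 -375.15388635  330.70465334]
side 41.82715151515151 4310
top 7.600421052631579 0
```

View pics/c2.png

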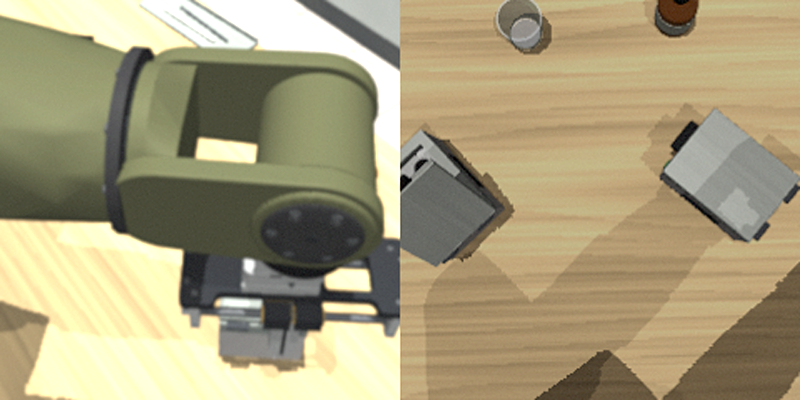

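View pics/t2.png

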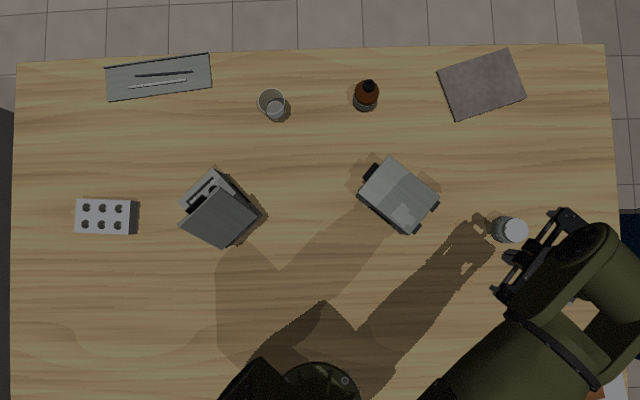

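The top view shows the loaded lid flush over its box at (398,195). The idle lid at (220,210) is unchanged, with no differing pixels in that region. The arm is clear, with about 0 N at the wrist.

```bash
python3 -c "
from cell import manip;print(manip.sign_off())"
```

```text
the job is handed in; nothing more can be done
None
```

I shut the lid of the heater holding the vials by pushing its outer face with the closed fingertips, then backed the arm off and handed the job in at about 7.5 s.

- **Closing speed:** the commanded path turned the lid at about 0.8 rad/s, slower near the end. This is well under the 2.5 rad/s slam limit, though I did not measure the lid's speed itself.
- **Fully shut:** the fingertips stopped on the lid with the TCP at z = 128.6 mm, against 128 mm expected at the hard stop. The force rose from about 2 N to 15.5 N vertically, far above what the hinge needs. The final top view shows the lid flush on the box.
- **Idle heater's lid:** the top view of it has no changed pixels compared with the start.
- **Arm clear:** the wrist force is about 0 N after the retreat.
- **Check that failed:** the final side view could not confirm anything, because the arm blocked it. The check of both lids rests on the top view and, for the shut lid, the contact force.

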